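Open the ratchet stop of the glass rack

ROBOT

A 6-joint arm with a two-finger parallel gripper is mounted at the origin on a cart in front of the work surface, level with it; the furniture and walls round the work are solid. World frame = base frame: x ahead of the robot, y to its left, z up, the work surface at z = 0. Lengths are in m, angles in degrees, forces in N, time in s.
With the tool pointing down it reaches from about 0.35 to 0.875 m from the base axis. Payload 4.2 kg.
Tool frame: the origin (TCP) lies at the very end of the fingers, on their centre line; the grasp point (between the pads) lies 19 mm behind it; z points along the fingers, y is the line along which they close (so a half turn about z gives the same grasp; the last joint's range is limited). The gripper opens to 87 mm and grips with 3 to 60 N. Pads are 19 mm wide; open, the fingers measure 117 mm over their backs; the gripper's body (75 mm by 190 mm) begins 51 mm behind the grasp point.
Start: joints at [87.983, 22.042, 0.453, 0, -68.411, -14.817], TCP at [0.181, 0.598, 0.223] pointing down, gripper open.
Joint ranges: [-179.83, 179.83], [-69.29, 118.12], [-61.27, 80.66], [-181.25, 117.63], [-171.15, -9.14], [-177.46, 177.46]. Speed limits (degrees/s): [159.86, 159.86, 180, 180, 180, 180].

INTERFACE

Orientations are given as a 3x3 rotation matrix whose columns are the frame's x, y, z axes.
In Python, from station import sense, optics, r gives the robot as it stands. The module is installed in compiled form; this text tells all that it offers.
- The arm moves only by the shell command python3 -m pendant 'ROWS' [OPENING]. ROWS is JSON, a list that holds one entry, the list of rows, each a list of 4 numbers: the shift along the tool's x, y, z normalised to -1 to 1, where 1 is 100 mm, then the turn about the tool's z normalised to -1 to 1, where 1 is 2 rad. A call has 1 to 8 rows; each row is the pose to reach, as a shift and turn from the pose commanded when the call began, along the tool's axes at that moment; what a row does not reach only later rows make up. A row lasts 1/10 s, in which the tool goes at most 50 mm and 8.59 degrees, less where a joint would pass 70% of its speed; a pose out of reach is approached as far as the arm can. A call with a number of a shift or a turn outside -1 to 1 is refused whole. A call with a gripper value outside its range is refused whole. OPENING is the closure, from 0 (fully open) to 1 (shut), set as the call begins (- or left out, the last holds). The fingers move at their own pace and stop on an object; the grip force is fixed at half the most. Time passes only in rows, so rows that repeat a pose let the fingers close. It gives the time, the measured TCP pose, the force, the opening and the grip force at its end, in the units of the state.
- sense(): the state, without advancing time (a new reading comes with each control period).
- optics.capture(name): name is "scene" or "side" or "wrist"; returns the picture (400x640x3 uint8, red, green, blue); there is no depth.
- optics.get_calibration(name): a dict with "camera_matrix" (3x3 intrinsics, pixels), "distortion" ([k1, k2, p1, p2, k3] as OpenCV has them; the pictures are not rectified), "camera_from_world" (4x4, takes a point from world to camera coordinates). Camera axes: x right, y down, z forward; pixel columns grow to the right and rows downward; lengths in m; the calibration is good to about 2 mm. A picture is of the moment at which its call begins: read the wrist's pose just before it. get_calibration takes no time and is no camera call; for the wrist camera it gives the pose at the moment of the call.
- r.finish_job(): hands the job in; it is judged then, once.
The state is a dict: "time_s": time; "joints": joint angles; "joint_velocities": joint speeds; "effort": joint torques, N m; "tcp_pos": TCP position; "ee_rot": TCP orientation; "wrist_force": force on the tool from outside, world axes, zero at the start; "moment": the same for the moment, N m; "gripper_width": opening from 0.0 (shut) to 1.0 (fully open); "gripper_force": force on a finger pad.
Only numpy, scipy, OpenCV 4.12 (cv2) and the standard library are available. Lean on these libraries where they do the work, as an engineer would, in place of code of your own. Each camera call takes 0.05 s, during which the arm holds its last target. There are 200 camera calls.

TASK

Make room in the glass rack on the worktop: press the orange ratchet release on the black slide down with your fingertips and, keeping it pressed, push the slide with its white fence along the bar, away from the two glasses, all the way to the rubber end buffer. Then let the release spring up and move clear. Only press and push, do not pick anything up, and leave the glasses and the other things on the worktop where they stand.

Things in the scene. Friction and masses are not known exactly. Their poses are not given: they have to be found in the camera images.
- glass_rack: Fixed steel rack, 180 x 440 mm. Origin: centre of its underside, on the worktop; y runs along the bar from the buffer end (-y) to the end wall (+y), x away from the robot at yaw 0. Toothed bar (14 wide, z 38 to 54 mm) at x = -55 mm between posts 60 mm high at y = +-210 mm. Glasses stand on the mat (top z 10, x -20 to 80 mm) between the end wall (84 mm high) and the jaw's white fence.
- jaw (a joint): Sliding jaw, m: 0 = nearest to the glasses, grows toward rack -y, 0.150 = against the buffer. Ratchet: blocked toward the buffer (after up to 10 mm of play) unless the release is held down; free toward the glasses. Friction 3 N, so a finger pressing the release drags it along. Black slide 36 (x) by 64 mm (y), top z 63; white fence up to z 73 mm, 30 to 36 mm to +y of the slide's middle.
- release (a joint): How far the release is pressed straight down against its spring, m: 0 = up (at rest up to 0.004 when the pawl sits on a tooth's slope), 0.008 = fully down (stop). The jaw is free from about 0.0045 down, until the release is let up again. Takes 2.5 N to start, 5.6 N fully down.
- release_pad (a point): Centre of the top face of the orange release plate, 48 (rack x) by 44 mm (rack y), level, 80 mm above the worktop when up; it moves down as it is pressed and travels along with the jaw. Open to the front, the back and the glass side.
- ledge_face (a point): Point in the middle of the upright face of the black thumb ledge on the jaw, which looks to rack +y and stands at the buffer-side edge of the release plate, 27 mm from the plate's centre; 48 mm wide, its top 100 mm above the worktop, 20 mm above the plate. A fingertip pressed on the plate can push against it.
- end_buffer (a point): Centre of the face of the black rubber buffer at the rack's -y end, 46 mm above the worktop; the slide's end (34 mm toward -y of the slide's middle) meets it at jaw = 0.150.
- glass_1: Clear tumbler standing upside down in the rack, 71 mm wide, 88 mm high, loose; origin: centre of its underside.
- glass_2: Clear tumbler standing upside down in the rack, next to the fence, 72 mm wide, 85 mm high, loose; origin: centre of its underside.
- label_roll: Cream label roll lying flat to the left, 61 mm wide, 25 mm high; origin: centre of its underside.
- scraper: Green dough scraper lying flat on the right, 139 x 105 mm, 14 mm thick; origin: centre of its underside.
Things that resemble listed ones, but are neither listed nor needed, are in the scene too. What is shaped like the glass_1 but purple or yellow is not meant.

How it is judged (in metres and radians):
On the way, in this order (a step that is already met when the one before it is completed fails the run):
1. the release is pressed down while the jaw is still near the glasses (value of joint release above 0.0045 m and value of joint jaw below 0.07 m), for 0.1 s.
2. the jaw has been pushed to the end buffer (value of joint jaw above 0.144 m), for 0.1 s.
At the end, for the whole second after the job is handed in: The jaw stands within 6 mm of the end buffer (joint jaw over 0.144), the release has sprung up (under 4.3 mm), both glasses are upright, and glasses and bystanders are within 15 mm of where they stood (value of joint jaw above 0.144 m and value of joint release below 0.0043 m and distance of each of glass_1, glass_2, label_roll, scraper from where it was at the start of the episode below 0.015 m and angle between each of glass_1, glass_2's own z axis and vertical below 0.2 rad); the robot touches nothing.
It fails at once if a glass or another thing on the worktop is pushed away, lifted or carried (moved more than 15 mm) (distance of any of glass_1, glass_2, label_roll, scraper from where it was at the start of the episode above 0.015 m).
It fails at once if a glass is tipped (angle between any of glass_1, glass_2's own z axis and vertical above 0.2 rad).
It also fails if it takes over 35 s, if anything falls off the work surface, if the arm or the gripper's body presses on something with over 40 N, if the wrist force passes 120 N, or if a joint passes its speed limit or range.

## Working session

There is one attempt and no reset: what is moved stays moved. The work goes in short steps, Python scripts to look and compute and a shell command to move; the robot and the scene stay as the last step left them, time stands still between calls to the robot, and variables do not carry over. Pictures are saved under pics/ and viewed, at most 10 in all, crops included, and the job is handed in when it is done.

```bash
mkdir -p pics
python3 - <<'E'
from station import sense, optics
import cv2,numpy as np
s=sense();print(s['time_s'],s['tcp_pos'],np.round(s['ee_rot'],3),s['gripper_width'])
a=[optics.capture(n) for n in("scene","side")]
for n,i in zip(("scene","side"),a):
    cv2.imwrite(f"pics/{n}0.png",i[:,:,::-1])
    c=optics.get_calibration(n);print(n,np.round(c['camera_matrix'],1).tolist(),np.round(c['distortion'],3),np.round(np.linalg.inv(c['camera_from_world']),3).tolist())
E
```

```text
0.0 [0.180781   0.59761657 0.22144799] [[ 0.957 -0.29  -0.001]
 [-0.29  -0.957 -0.002]
 [ 0.     0.002 -1.   ]] 1.002434581308139
scene [[370.2, 0.0, 319.6], [0.0, 370.2, 196.2], [0.0, 0.0, 1.0]] [-0.032  0.     0.     0.     0.   ] [[-0.817, -0.426, 0.388, 0.117], [-0.576, 0.598, -0.557, 0.705], [0.005, -0.679, -0.734, 0.989], [0.0, 0.0, 0.0, 1.0]]
side [[500.1, 0.0, 318.3], [0.0, 500.1, 195.1], [0.0, 0.0, 1.0]] [-0.127  0.     0.     0.     0.   ] [[-0.05, -0.393, 0.918, -0.957], [-0.999, 0.04, -0.037, 0.075], [-0.023, -0.919, -0.395, 0.759], [0.0, 0.0, 0.0, 1.0]]
```

View pics/scene0.png

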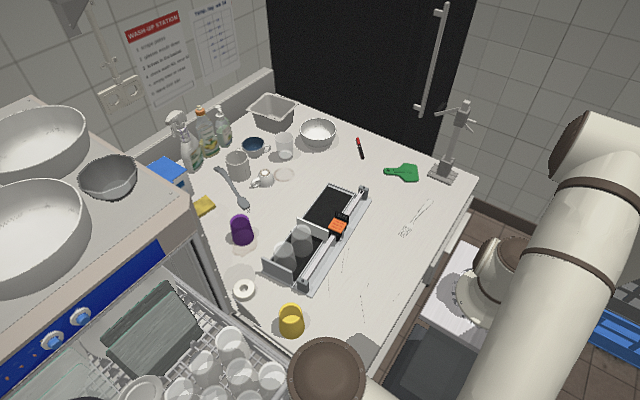

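View pics/side0.png

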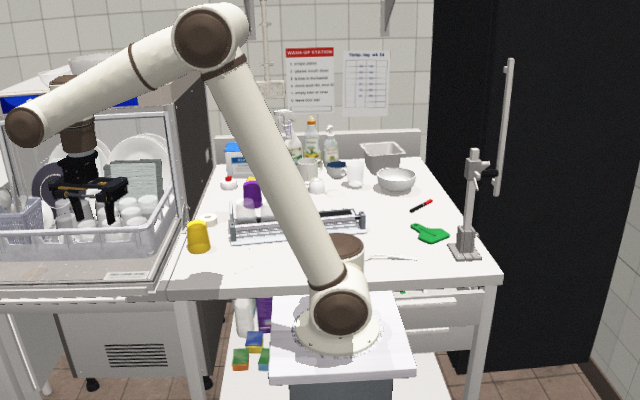

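The scene view shows the rack with the orange plate at about (338,227), the end wall and glasses at the lower left (280,265) and the buffer post at the upper right (363,192). In the side view the arm hides the plate. Next I'll enlarge the rack.

```bash
cat > h.py <<'E'
import cv2,numpy as np
from station import sense,optics
def ray(n,uv,z,c=None):
    c=c or optics.get_calibration(n)
    p=cv2.undistortPoints(np.array(uv,float).reshape(-1,1,2),c['camera_matrix'],c['distortion'])[:,0]
    T=np.linalg.inv(c['camera_from_world']);d=np.c_[p,np.ones(len(p))]@T[:3,:3].T;o=T[:3,3]
    return o+d*((z-o[2])/d[:,2])[:,None]
def orange(img):
    h=cv2.cvtColor(img,cv2.COLOR_RGB2HSV)
    m=cv2.inRange(h,(4,170,120),(16,255,255))
    n,l,st,ce=cv2.connectedComponentsWithStats(m)
    return [(st[i].tolist(),ce[i].round(1).tolist()) for i in range(1,n) if st[i][4]>40],m
E
python3 - <<'E'
from h import *
i=cv2.imread('pics/scene0.png')
o,m=orange(i[:,:,::-1].copy());print(o)
for a in o: print(ray('scene',[a[1]],.08))
cv2.imwrite('pics/crop1.png',cv2.resize(i[170:310,240:400],None,fx=4.2,fy=4.2,interpolation=cv2.INTER_CUBIC))
E
```

```text
[([328, 221, 19, 12, 72], [337.4, 226.7])]
[[0.4776061  0.08880124 0.08      ]]
```

View pics/crop1.png

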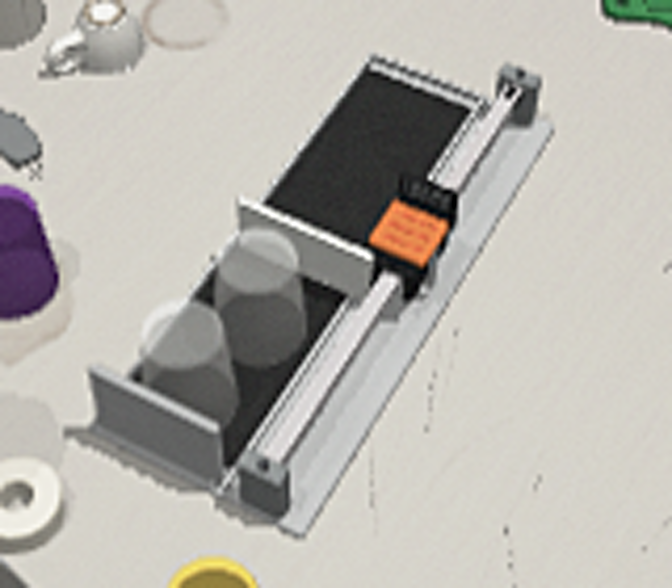

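The crop shows the orange plate centre at about (409,232), the black ledge on its upper (buffer) side, the far (buffer) post top at (519,77) and the near post top at (264,465).

Run:
```python
from h import *
f=lambda p:[240+p[0]/4.2-.4,170+p[1]/4.2-.4]
P=ray('scene',[f((519,77)),f((264,465))],.06);print(P)
B=ray('scene',[f((554,128)),f((302,535))],.0);print(B, [np.degrees(np.arctan2(*(q[1]-q[0])[[1,0]])) for q in (P,B)],np.linalg.norm(P[1]-P[0]))
print(ray('scene',[f(p) for p in((395,198),(448,235),(420,265),(370,238),(409,232))],.08))
```

```text
[[ 0.50626716 -0.1202863   0.06      ]
 [ 0.46058837  0.29301383  0.06      ]]
[[ 0.47576851 -0.13841823  0.        ]
 [ 0.42838884  0.2949814   0.        ]] [np.float64(96.30685206692188), np.float64(96.23885509522628)] 0.41581672675745374
[[0.50938549 0.06216924 0.08      ]
 [0.45754087 0.06900577 0.08      ]
 [0.4593103  0.10436271 0.08      ]
 [0.50317421 0.10485945 0.08      ]
 [0.48271792 0.08340327 0.08      ]]
```

Run:
```python
from h import *
for z in (.2,.3,.4): print(z,ray('scene',[(165,247),(207,183)],z).round(3).tolist())
s=sense();R=np.array(s['ee_rot']);p=np.array(s['tcp_pos'])
for q in ([.28,.36,.22],[.33,.22,.22],[.483,.081,.22]): print(q,(R.T@(np.array(q)-p)*10).round(2))
```

```text
0.2 [[0.756, 0.484, 0.2], [0.84, 0.258, 0.2]]
0.3 [[0.675, 0.512, 0.3], [0.749, 0.315, 0.3]]
0.4 [[0.594, 0.54, 0.4], [0.657, 0.372, 0.4]]
[0.28, 0.36, 0.22] [1.64 1.99 0.02]
[0.33, 0.22, 0.22] [2.52 3.18 0.02]
[0.483, 0.081, 0.22] [4.39 4.07 0.02]
```

The machine housing (x > 0.55 m) is clear of the straight path, so I'll move in steps at this height with the fingers shut.

```bash
for k in 1; do python3 -m pendant '[[[0.3,0.28,0,0],[0.6,0.56,0,0],[0.88,0.81,0,0],[0.88,0.81,0,0]]]' 1; done
python3 -m pendant '[[[0.3,0.28,0,0],[0.6,0.56,0,0],[0.88,0.81,0,0],[0.88,0.81,0,0]]]'
python3 -m pendant '[[[0.3,0.28,0,0],[0.6,0.56,0,0],[0.88,0.81,0,0],[0.88,0.81,0,0]]]'
python3 -m pendant '[[[0.3,0.28,0,0],[0.6,0.56,0,0],[0.88,0.81,0,0],[0.88,0.81,0,0]]]'
python3 -m pendant '[[[0.3,0.28,0,0],[0.6,0.56,0,-0.1],[0.87,0.81,0,-0.2],[0.87,0.81,0,-0.2],[0.87,0.81,0,-0.2],[0.87,0.81,0,-0.2]]]'
python3 - <<'E'
from h import *
s=sense();c=optics.get_calibration('wrist');i=optics.capture('wrist')
print(s['time_s'],s['tcp_pos'],np.round(s['ee_rot'],3).tolist())
cv2.imwrite('pics/w1.png',i[:,:,::-1]);o,m=orange(i);print(o)
for a in o: print(ray('wrist',[a[1]],.08,c))
E
```

```text
time_s: 0.5
tcp_pos: [0.243, 0.4914, 0.2225]
ee_rot: [[0.956, -0.293, -0.001], [-0.293, -0.956, -0.002], [-0.0, 0.002, -1.0]]
wrist_force: [0.5, 1.3, 0.7]
gripper_width: 0.72
gripper_force: 0.0
time_s: 0.9
tcp_pos: [0.3034, 0.3892, 0.2224]
ee_rot: [[0.956, -0.293, -0.001], [-0.293, -0.956, -0.001], [-0.0, 0.001, -1.0]]
wrist_force: [-1.3, 1.0, 0.6]
gripper_width: 0.354
gripper_force: 0.0
time_s: 1.3
tcp_pos: [0.3642, 0.287, 0.2224]
ee_rot: [[0.956, -0.293, -0.0], [-0.293, -0.956, -0.001], [-0.0, 0.001, -1.0]]
wrist_force: [-0.4, 0.9, 0.2]
gripper_width: 0.032
gripper_force: 0.0
time_s: 1.7
tcp_pos: [0.4253, 0.1847, 0.2223]
ee_rot: [[0.956, -0.293, -0.0], [-0.293, -0.956, -0.001], [-0.0, 0.001, -1.0]]
wrist_force: [-0.2, -0.6, -0.3]
gripper_width: 0.008
gripper_force: 0.0
time_s: 2.3
tcp_pos: [0.4839, 0.0846, 0.2223]
ee_rot: [[0.995, 0.104, -0.0], [0.104, -0.995, 0.0], [-0.0, -0.0, -1.0]]
wrist_force: [0.1, 0.2, 0.0]
gripper_width: 0.009
gripper_force: 0.0
2.3 [0.48386998 0.08457692 0.2223268 ] [[0.995, 0.104, -0.0], [0.104, -0.995, 0.0], [-0.0, -0.0, -1.0]]
[([295, 167, 45, 45, 1190], [315.1, 192.2])]
[[0.48355162 0.0834237  0.08      ]]
```

View pics/w1.png

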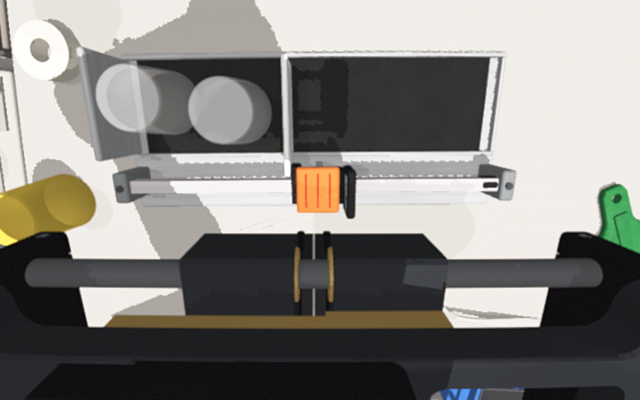

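The wrist view from above has the plate centre at about (318,190), the black ledge to its right at (349,192), and the bar running level in the image between (122,186) and (508,184). So the tool is aligned with the bar. Pad centre is about (0.485, 0.081). I'll descend 5 mm to the ledge side of it.

```bash
python3 -m pendant '[[[0,0.09,0.3,0],[0,0.09,0.6,0],[0,0.09,0.9,0],[0,0.09,1,0],[0,0.09,1,0]]]'
python3 -m pendant '[[[0,0,0.15,0],[0,0,0.3,0],[0,0,0.35,0],[0,0,0.35,0],[0,0,0.35,0]]]'
python3 - <<'E'
from h import *
i=optics.capture('side');j=optics.capture('wrist');cv2.imwrite('pics/w2.png',j[:,:,::-1]);print(sense()['wrist_force'])
E
```

```text
time_s: 2.85
tcp_pos: [0.484, 0.0749, 0.1216]
ee_rot: [[0.994, 0.107, -0.003], [0.107, -0.994, -0.002], [-0.003, 0.001, -1.0]]
wrist_force: [1.0, 0.8, -0.1]
gripper_width: 0.003
gripper_force: 0.0
time_s: 3.35
tcp_pos: [0.4857, 0.075, 0.0888]
ee_rot: [[0.994, 0.106, 0.002], [0.106, -0.994, 0.001], [0.002, -0.001, -1.0]]
wrist_force: [-0.3, 0.4, 0.1]
gripper_width: 0.003
gripper_force: 0.0
[-0.70998409 -0.35073233 -0.37201659]
```

View pics/w2.png

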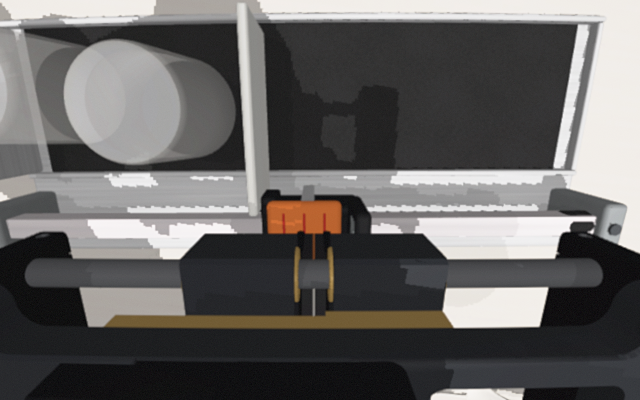

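The fingers (around 300–330, 260) are above the orange plate (267–342, 200–235) and clear of the ledge. Now I'll press.

```bash
python3 -m pendant '[[[0,0,0.07,0],[0,0,0.1,0],[0,0,0.12,0],[0,0,0.14,0],[0,0,0.15,0],[0,0,0.15,0],[0,0,0.15,0]]]'
```

```text
time_s: 4.15
tcp_pos: [0.4849, 0.0745, 0.0728]
ee_rot: [[0.994, 0.106, 0.0], [0.106, -0.994, 0.0], [0.0, 0.0, -1.0]]
wrist_force: [-1.2, -0.3, 5.1]
gripper_width: 0.005
gripper_force: 2.5
```

At 5 N the release is about 7 mm down. Now I'll push along tool +y while it stays pressed.

```bash
python3 -m pendant '[[[0,0.04,0.005,0],[0,0.1,0.005,0],[0,0.18,0.005,0],[0,0.26,0.005,0],[0,0.34,0.005,0],[0,0.42,0.005,0],[0,0.5,0.005,0],[0,0.5,0.005,0]]]'
```

```text
time_s: 4.95
tcp_pos: [0.4917, 0.0246, 0.0729]
ee_rot: [[0.994, 0.106, 0.003], [0.106, -0.994, 0.001], [0.003, -0.0, -1.0]]
wrist_force: [1.4, -1.7, 5.2]
gripper_width: 0.005
gripper_force: 2.5
```

```bash
python3 -m pendant '[[[0,0.08,0.003,0],[0,0.16,0.003,0],[0,0.24,0.003,0],[0,0.32,0.003,0],[0,0.4,0.003,0],[0,0.5,0.003,0],[0,0.5,0.003,0]]]'
python3 - <<'E'
from h import *
j=optics.capture('wrist');cv2.imwrite('pics/w3.png',j[:,:,::-1]);print(sense()['wrist_force'])
E
```

```text
time_s: 5.65
tcp_pos: [0.4974, -0.0254, 0.0728]
ee_rot: [[0.994, 0.106, 0.004], [0.106, -0.994, 0.0], [0.004, 0.0, -1.0]]
wrist_force: [0.4, -2.5, 4.9]
gripper_width: 0.008
gripper_force: 2.5
[ 1.53588506 -1.87838888  5.57564382]
```

View pics/w3.png

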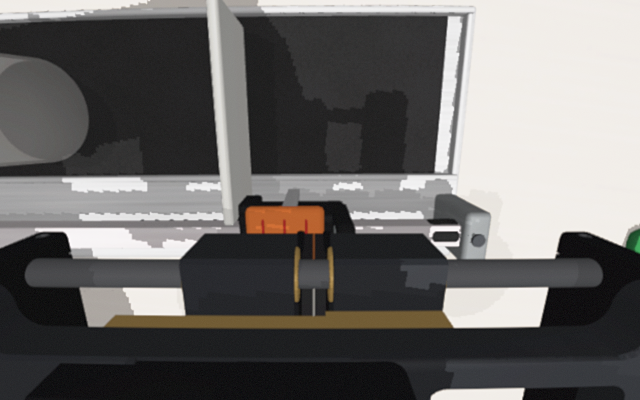

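The slide and fence moved with the tool, and the fence is now well away from the glass. The plate sits at 246–324 in the image, so the fingers are against the ledge. The buffer post is ahead at (465,230). I'll continue, slowing toward the end.

```bash
python3 -m pendant '[[[0,0.08,0.003,0],[0,0.16,0.003,0],[0,0.24,0.003,0],[0,0.32,0.003,0],[0,0.38,0.003,0],[0,0.42,0.003,0],[0,0.45,0.003,0],[0,0.45,0.003,0]]]'
python3 -m pendant '[[[0,0.03,0,0],[0,0.06,0,0],[0,0.09,0,0],[0,0.11,0,0],[0,0.11,0,0]]]'
```

```text
time_s: 6.5
tcp_pos: [0.5024, -0.0696, 0.0726]
ee_rot: [[0.994, 0.107, 0.005], [0.107, -0.994, 0.0], [0.005, 0.0, -1.0]]
wrist_force: [0.5, 0.6, 5.3]
gripper_width: 0.003
gripper_force: 3.0
time_s: 7.0
tcp_pos: [0.5035, -0.0793, 0.0726]
ee_rot: [[0.994, 0.106, 0.005], [0.106, -0.994, 0.002], [0.005, -0.001, -1.0]]
wrist_force: [-0.5, 7.0, 6.7]
gripper_width: 0.004
gripper_force: 5.8
```

```bash
python3 -m pendant '[[[0,0.02,0,0],[0,0.04,0,0],[0,0.04,0,0]]]'; python3 -m pendant '[[[0,0.02,0,0],[0,0.04,0,0],[0,0.04,0,0]]]'
python3 - <<'E'
from h import *
i=optics.capture('scene');print(sense()['wrist_force'])
cv2.imwrite('pics/crop2.png',cv2.resize(i[165:305,260:400,::-1],None,fx=4.2,fy=4.2,interpolation=cv2.INTER_CUBIC))
E
```

```text
time_s: 7.3
tcp_pos: [0.5036, -0.0798, 0.0726]
ee_rot: [[0.994, 0.106, 0.005], [0.106, -0.994, 0.006], [0.006, -0.006, -1.0]]
wrist_force: [-4.5, 24.7, 10.3]
gripper_width: 0.002
gripper_force: 14.5
time_s: 7.6
tcp_pos: [0.5037, -0.0801, 0.0726]
ee_rot: [[0.994, 0.105, 0.005], [0.105, -0.994, 0.011], [0.006, -0.01, -1.0]]
wrist_force: [-7.4, 43.1, 15.6]
gripper_width: 0.003
gripper_force: 23.8
[-6.46407111 42.72807522 15.45850965]
```

View pics/crop2.png

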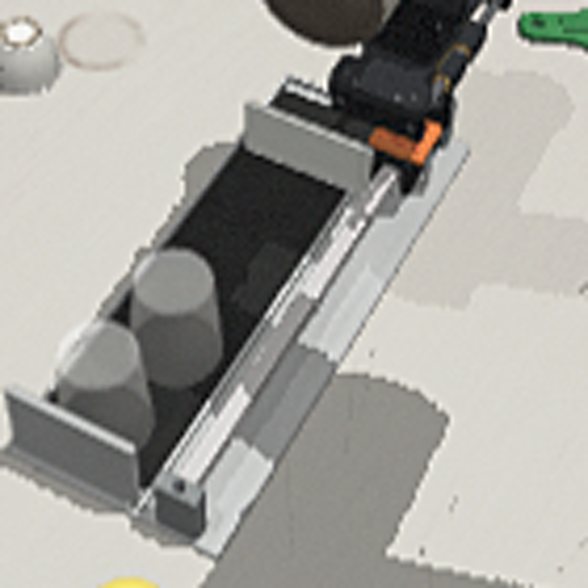

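The slide is at a hard stop (43 N reaction, no further travel). The fence is at the buffer end and the glasses haven't moved. I'll ease the push to a few newtons and lift straight up.

```bash
python3 -m pendant '[[[0,-0.03,0,0],[0,-0.06,0,0],[0,-0.06,0,0]]]'
python3 -m pendant '[[[0,0,-0.03,0],[0,0,-0.06,0],[0,0,-0.1,0],[0,-0.02,-0.14,0],[0,-0.03,-0.3,0],[0,-0.03,-0.6,0],[0,-0.03,-1,0],[0,-0.03,-1,0]]]'
python3 -m pendant '[[[-0.3,0,-0.2,0],[-0.6,0,-0.4,0],[-0.8,0,-0.4,0],[-0.8,0,-0.4,0],[-0.8,0,-0.4,0],[-0.8,0,-0.4,0]]]'
python3 - <<'E'
from h import *
i=optics.capture('scene');s=sense();print(s['tcp_pos'],s['wrist_force'])
o,m=orange(i);print(o,[ray('scene',[a[1]],.08) for a in o])
cv2.imwrite('pics/crop3.png',cv2.resize(i[165:305,260:400,::-1],None,fx=4.2,fy=4.2,interpolation=cv2.INTER_CUBIC))
E
```

```text
time_s: 7.95
tcp_pos: [0.5036, -0.0795, 0.0726]
ee_rot: [[0.994, 0.108, 0.005], [0.108, -0.994, 0.003], [0.005, -0.002, -1.0]]
wrist_force: [-2.5, 14.6, 8.2]
gripper_width: 0.004
gripper_force: 10.0
time_s: 8.75
tcp_pos: [0.5048, -0.0799, 0.1767]
ee_rot: [[0.994, 0.107, 0.011], [0.107, -0.994, -0.0], [0.011, 0.002, -1.0]]
wrist_force: [-0.2, 1.2, 0.7]
gripper_width: 0.005
gripper_force: 0.0
time_s: 9.35
tcp_pos: [0.4223, -0.0881, 0.211]
ee_rot: [[0.994, 0.106, -0.001], [0.106, -0.994, -0.0], [-0.001, 0.0, -1.0]]
wrist_force: [-0.6, 0.3, 0.9]
gripper_width: 0.008
gripper_force: 0.0
[ 0.42231302 -0.08810767  0.21087878] [ 0.56051161 -0.65352088  0.31338921]
[([348, 190, 17, 12, 107], [356.5, 194.9])] [array([[ 0.49953859, -0.06138985,  0.08      ]])]
```

View pics/crop3.png

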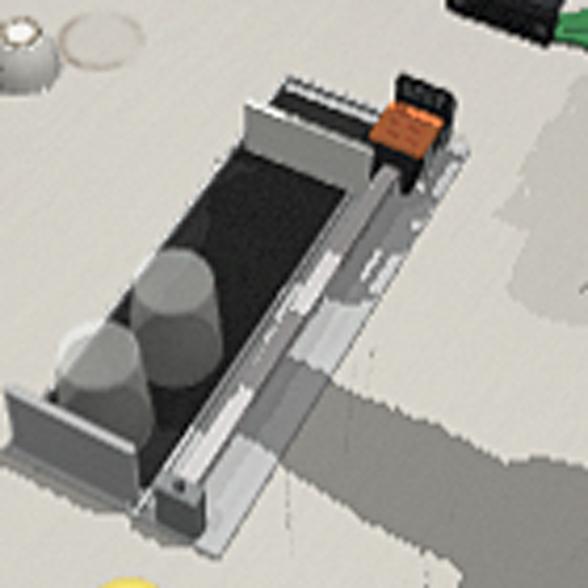

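The fence is at (245–370, 105–190), unchanged from when the slide was held against the stop. The release is up, both glasses stand in place, and the tool is clear.

```bash
python3 -c "
from station import r
print(r.finish_job())"
```

```text
the job is handed in; nothing more can be done
None
```

I pushed the slide along the bar to a hard stop at the buffer end with the release held down, then let the release up and moved the arm clear. The last picture shows both glasses still standing in place. I handed the job in at about 9.4 s of the 35 s; no verdict came back.

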